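# Load the urgent and the routine vial tray into the autosampler's gravity feeder

## Task

Slide the clear gate fully open, then load both vial trays into the sampler's roller lane, the red urgent tray first and the blue routine tray behind it: slide each across the white deck without lifting it, push it just onto the rollers and let it run down by itself to the stop (or to the tray ahead). When both are home, slide the gate fully shut and then press the green start button. Leave the bottle, the beaker and the tip box where they are.

Things in the scene. Friction and masses are not known exactly. Their poses are not given: they have to be found in the camera images.
- feeder: Fixed bench-top tray feeder: white deck, gate, roller lane, stop and sampler console in one row. Origin on the bench (z = 0) under the middle of the lane's mouth. Its axes, turned by its yaw: x across the lane, +y towards the deck, -y down the lane, z up. Feeder-frame mm are used in the other entries.
- deck_mid (a point): centre of the top of the flat, rimless white loading deck (feeder frame 0, +89, +95); the deck spans x -135 to +135, y +8 to +170; its top is 95 mm above the bench. Axes are the feeder's
- lane_mouth (a point): middle of the lane's mouth in the gate's plane, at deck height (0, 0, +95). The lane goes from here along -y: free-turning 20 mm rollers every 26 mm, falling 7.5 degrees, 70 mm wide between guides standing 18 mm above them, flared to 92 mm from y -55 to -7. A tray runs off by itself (up to about 0.35 m/s) once its centre is 30 mm past the gate plane. A crooked one needs more push.
- lane_stop (a point): point where the rollers' top line meets the end stop on the lane's centre line (feeder frame 0, -344, +50 mm); its axes are the feeder's
- console_top (a point): centre of the flat top of the white sampler console, 135 mm above the bench (feeder frame +10, -438); 240 mm (x) by 130 mm (y), with a grey post at its far end (x +90 to +120) whose slim boom, 190 to 208 mm above the bench, reaches over the lane's stop end (y -320 to -390)
- urgent_tray: red vial tray: solid block 62 mm wide (its x), 130 mm long (its y), 32 mm high, ten capped vials fixed in it up to 60 mm above its underside; about 0.36 kg. Origin: centre of its underside. Starts flat on the deck about 80 mm to one side of the lane's line, its length roughly along the lane. Friction on the deck about 0.6, on rollers and guides 0.2 and less. When home its centre is 65 mm (horizontally) from the stop
- routine_tray: blue vial tray, same shape and mass as the red one, starting on the other side of the lane's line. When home, against the red tray, its centre is 193 mm (horizontally) from the stop
- gate (a joint): position of the sliding gate along the feeder's +x in m: 0 = shut across the lane's mouth, 0.100 = fully open; stays where left (1.5 N of friction). Clear panel 94 mm wide, 5 mm thick, its top edge (red strip) 129 mm above the bench; its track runs below deck level to x +168
- gate_knob (a point): centre of the top of the gate's black knob, an upright cylinder of diameter 18 mm standing from 129 to 158 mm above the bench in the middle of the panel; it moves with the gate
- start (a joint): travel of the green start button in m: 0 = up, 0.006 = fully down; springs back; fully down takes 5 N
- start_top (a point): centre of the top of the green start button (diameter 28 mm), on the console, facing up, about 159 mm above the bench
- reagent_bottle: bystander: white bottle with blue cap, diameter 50, 100 mm high, standing on the bench at the far (+x) side of the lane; origin at the centre of its underside
- beaker: bystander: glass beaker, diameter 60, 85 mm high, standing on the bench at the near (-x) side of the lane; origin at the centre of its underside
- tip_box: bystander: grey pipette tip box with clear lid, 120 x 82 x 61 mm, on the bench at the far side of the lane; origin at the centre of its underside
Not all that is in view belongs to the job. What is shaped like the routine_tray but pink or turquoise is not meant.

How it is judged (in metres and radians):
On the way, in this order (a step that is already met when the one before it is completed fails the run):
1. the gate is slid open (to within 12 mm of its end) (value of joint gate above 0.088 m), for 0.1 s.
2. the red tray has run home to the stop while the blue one is not in the lane (y of urgent_tray in the frame of lane_stop below 0.072 m and linear speed of urgent_tray below 0.03 m/s and y of routine_tray in the frame of lane_stop above 0.3 m), for 0.2 s.
3. the blue tray has run home behind the red one (y of routine_tray in the frame of lane_stop below 0.204 m and linear speed of routine_tray below 0.03 m/s), for 0.2 s.
4. the gate is slid shut (to within 8 mm) (value of joint gate below 0.008 m), for 0.1 s.
5. the start button is pressed (value of joint start above 0.004 m), for 0.02 s.
At the end, for the whole second after the job is handed in: the red tray stands in the lane within about 7 mm of the stop, the blue one behind it within about 10 mm of touching, both flat on the rollers and at rest; the gate is shut to within 8 mm and the start button is up again (y of urgent_tray in the frame of lane_stop below 0.072 m and y of routine_tray in the frame of lane_stop below 0.204 m and horizontal distance between urgent_tray and lane_stop below 0.075 m and horizontal distance between routine_tray and lane_stop below 0.207 m and angle between each of urgent_tray, routine_tray's own z axis and vertical below 0.19 rad and linear speed of each of urgent_tray, routine_tray below 0.02 m/s and value of joint gate below 0.008 m and value of joint start below 0.002 m).
It fails at once if a tray is lifted more than 25 mm off the deck (height (world z) of any of urgent_tray, routine_tray above 0.12 m).
It fails at once if a tray is tipped by more than about 20 degrees (angle between any of urgent_tray, routine_tray's own z axis and vertical above 0.35 rad).
It fails at once if a tray is pushed down the lane instead of running by itself (touched by the robot once its centre is more than 105 mm past the gate) ((y of urgent_tray in the frame of lane_stop below 0.24 m and contact force between any of the fingers, the arm and urgent_tray above 0.3 N) or (y of routine_tray in the frame of lane_stop below 0.24 m and contact force between any of the fingers, the arm and routine_tray above 0.3 N)).
It fails at once if the bottle, the beaker or the tip box is moved by more than 30 mm or knocked over (distance of any of reagent_bottle, beaker, tip_box from where it was at the start of the episode above 0.03 m or angle between any of reagent_bottle, beaker's own z axis and vertical above 0.5 rad).
It also fails if it takes over 69 s, if anything falls off the work surface, if the arm or the gripper's body presses on something with over 40 N, if the wrist force passes 120 N, or if a joint passes its speed limit or range.

## Robot

A 7-joint arm with a two-finger parallel gripper is mounted at the origin on the work surface. World frame = base frame: x ahead of the robot, y to its left, z up, the work surface at z = 0. Lengths are in mm, angles in rad, forces in N, time in s.
With the tool pointing down it reaches from about 425 to 875 mm from the base axis. Payload 4.7 kg.
Tool frame: the origin (TCP) lies at the very end of the fingers, on their centre line; the grasp point (between the pads) lies 19 mm behind it; z points along the fingers, y is the direction in which the jaws open and shut (so a half turn about z gives the same grasp; the last joint's range is limited). The gripper opens to 87 mm and grips with 3 to 60 N. Pads are 19 mm wide; open, the fingers measure 117 mm over their backs; the gripper's body (75 mm by 190 mm) begins 51 mm behind the grasp point.
Start: joints at [1.363, 0.321, -0.07, 1.45, 0.023, 1.371, -0.057], TCP at [142.968, -634.102, 222.587] pointing down, gripper open.
Joint ranges: [-2.86, 2.86], [-0.3, 2.09], [-1.38, 1.24], [0.06, 2.45], [-1.56, 4.7], [0.09, 2.05], [-2.69, 2.69]. Speed limits (rad/s): [2.57, 2.57, 3.14, 3.14, 3.14, 3.14, 3.14].

## Interface

Orientations are given as a 3x3 rotation matrix whose columns are the frame's x, y, z axes.
In Python, from workcell import manip gives the robot as it stands.
- The arm moves only by the tool arm_command, never from a script. Its argument "increments" is a list that holds one entry, the list of rows, each a list of 7 numbers: the finger opening in m, from 0 to 0.087, then the shift along the tool's x, y, z in m, then the turn, a rotation vector about the tool's x, y, z in degrees. In form: [[[fingers, tx, ty, tz, ax, ay, az], ...]]. A call has 1 to 20 rows; each row is the pose to reach, as a shift and turn from the pose commanded when the call began, along the tool's axes at that moment; what a row does not reach only later rows make up. A row lasts 1/8 s, in which the tool goes at most 62.5 mm and 10.7 degrees, less where a joint would pass 70% of its speed; a pose out of reach is approached as far as the arm can. A call with a gripper value outside its range is refused whole. The fingers move at their own pace and stop on an object; the grip force is fixed at half the most. Time passes only in rows, so rows that repeat a pose let the fingers close. It gives the time, the measured TCP pose, the force and the opening at its end, in the units of the state.
- manip.state(): the state, without advancing time (a new reading comes with each control period).
- manip.capture(name): name is "scene" or "side" or "wrist"; returns a dict with "image" (384x512x3 uint8, red, green, blue), "mtx" (3x3 intrinsics, pixels), "dist_coeffs" ([k1, k2, p1, p2, k3] as OpenCV has them; the pictures are not rectified), "extrinsics" (4x4, takes a point from camera to world coordinates). Camera axes: x right, y down, z forward; pixel columns grow to the right and rows downward; lengths in mm; the calibration is good to about 2 mm. A picture is of the moment at which its call begins. There is no depth.
- manip.job_done(): hands the job in, once; it reports no verdict.
Trained networks look in the newest picture that a camera, given by its name, has taken for a name from the list of things; names that differ only in an ending like _2 or _b are one class to them, and where a whole thing is asked for, a point or a joint stands for the part that bears it (a point fixed in the world has none). Each returns a list of dicts, best first, with "score" (0 to 1); they miss things now and then, are a little off and sometimes report something else, mostly with a low value. They report only what shows in the picture. A call takes as long as a camera call. They do not tell look-alikes from the thing itself.
- manip.silhouettes(camera, name): "mask" (384x512 bool, what is visible of it) and "box" ([left, top, width, height] in pixels, round what is visible of it).
The state is a dict: "clock": time; "joint_positions": joint angles; "joint_velocities": joint speeds; "tau": joint torques, N m; "position": TCP position; "ee_rot": TCP orientation; "contact_force": force on the tool from outside, world axes, zero at the start; "moment": the same for the moment, N m; "finger_gap": finger opening in mm.
Only numpy, scipy, OpenCV 4.12 (cv2) and the standard library are available. Lean on these libraries where they do the work, as an engineer would, in place of code of your own. Each camera call takes 0.05 s, during which the arm holds its last target.

## Working session

There is one attempt and no reset: what is moved stays moved. The work goes in short steps, Python scripts to look and compute and a tool call to move; the robot and the scene stay as the last step left them, time stands still between calls to the robot, and variables do not carry over. Pictures are saved under pics/ and viewed, and the job is handed in when it is done.

Besides the shell and the picture viewer there is one more tool, called after "Emit:" as name(argument=value, ...) on one line, values as JSON. arm_command: Moves the arm, as the interface text tells. Its arguments: {"type":"object","properties":{"increments":{"type":"array"}},"required":["increments"]}

```bash
mkdir -p pics; ls
python3 - <<'E'
from workcell import manip
import cv2,numpy as np
s=manip.state()
print({k:np.round(v,3).tolist() for k,v in s.items()})
for n in ["scene","side","wrist"]:
    c=manip.capture(n)
    cv2.imwrite(f"pics/{n}0.png",cv2.resize(c["image"][:,:,::-1],None,fx=1.5,fy=1.5))
    print(n,np.round(c["mtx"],1).tolist(),np.round(c["extrinsics"],3).tolist(),c["dist_coeffs"])
E
```

```text
pics
{'clock': 0.0, 'joint_positions': [1.363, 0.322, -0.07, 1.452, 0.023, 1.371, -0.057], 'joint_velocities': [0.001, -0.001, 0.0, -0.001, 0.001, 0.001, 0.001], 'tau': [-0.0, -49.129, -0.404, -31.253, -0.064, 0.044, 0.0], 'position': [142.853, -633.567, 221.486], 'ee_rot': [[0.975, 0.22, -0.0], [0.22, -0.975, 0.002], [-0.0, -0.002, -1.0]], 'contact_force': [0.514, 0.462, 0.72], 'moment': [-0.003, -0.02, 0.036], 'finger_gap': 86.601}
scene [[361.0, 0.0, 254.9], [0.0, 361.0, 189.2], [0.0, 0.0, 1.0]] [[0.582, 0.624, -0.521, 953.281], [0.813, -0.453, 0.366, -257.156], [-0.008, -0.637, -0.771, 774.675], [0.0, 0.0, 0.0, 1.0]] [-0.07977322  0.          0.          0.          0.        ]
side [[437.9, 0.0, 252.6], [0.0, 437.9, 188.8], [0.0, 0.0, 1.0]] [[-0.883, -0.237, 0.406, -4.81], [-0.47, 0.488, -0.736, 996.262], [-0.023, -0.84, -0.542, 829.299], [0.0, 0.0, 0.0, 1.0]] [-0.1184247  0.         0.         0.         0.       ]
wrist [[330.6, 0.0, 257.5], [0.0, 330.6, 192.2], [0.0, 0.0, 1.0]] [[0.221, -0.947, -0.235, 206.808], [-0.975, -0.215, -0.051, -620.093], [-0.002, 0.24, -0.971, 382.601], [0.0, 0.0, 0.0, 1.0]] [-0.07448112  0.          0.          0.          0.        ]
```

View pics/scene0.png

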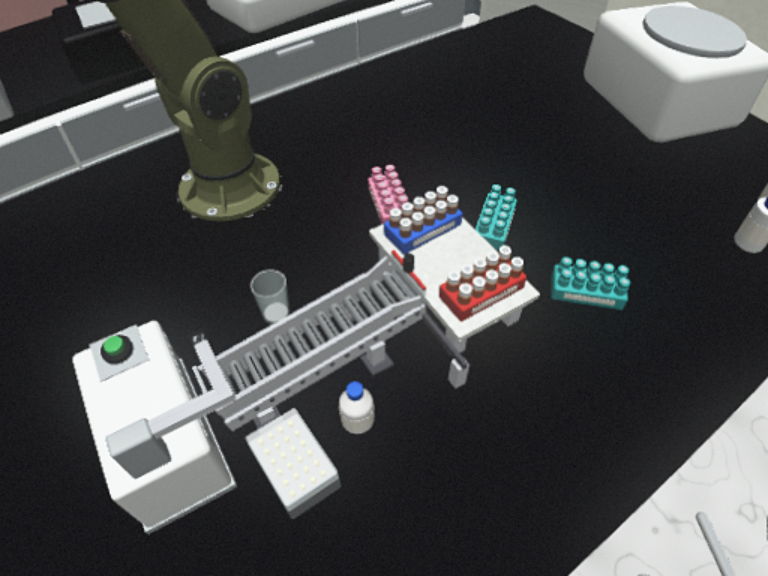

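View pics/side0.png

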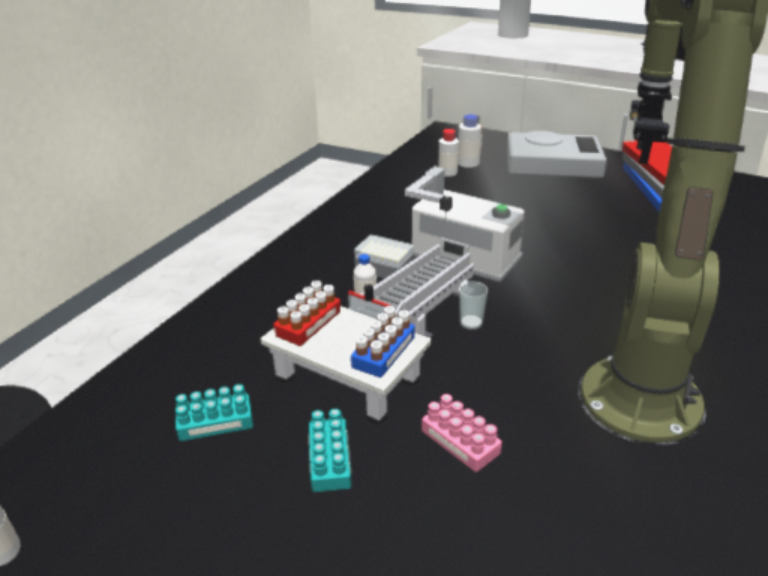

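View pics/wrist0.png

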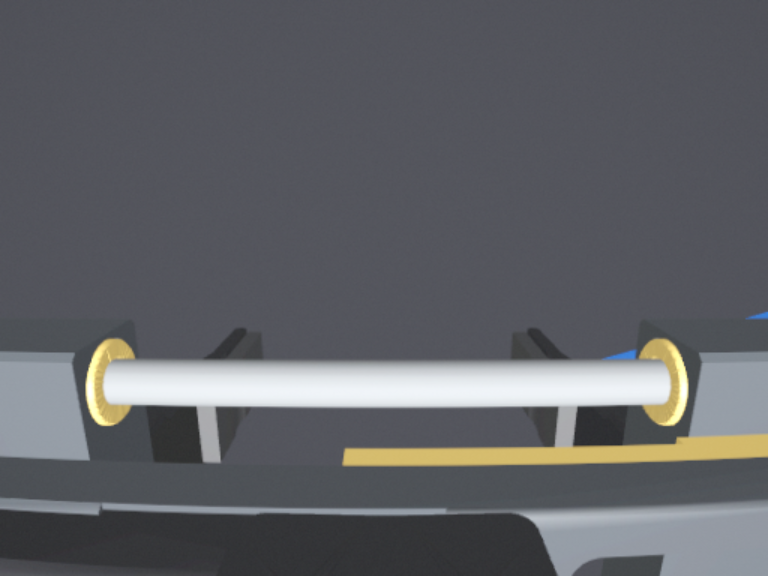

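Scene view: the blue tray is at (423,220) and the red tray at (483,285) on the white deck. Lookalikes off the deck are pink at (388,195) and turquoise at (497,212) and (590,283). The gate knob is at (408,262), the button at (117,348), beaker (270,295), bottle (356,408) and tip box (293,460). I choose the saturated blue tray on the deck and the red tray on the deck.

```bash
cat > h.py <<'E'
from workcell import manip
import cv2,numpy as np
def cap(n,save=None):
    c=manip.capture(n)
    if save: cv2.imwrite(f"pics/{save}.png",cv2.resize(c["image"][:,:,::-1],None,fx=1.5,fy=1.5))
    return c
def ray(c,uv):
    p=cv2.undistortPoints(np.array(uv,float).reshape(-1,1,2),c["mtx"],c["dist_coeffs"]).reshape(-1,2)
    d=np.c_[p,np.ones(len(p))]@c["extrinsics"][:3,:3].T
    return c["extrinsics"][:3,3],d
def onz(c,uv,z):
    o,d=ray(c,uv); return o+d*((z-o[2])/d[:,2])[:,None]
def proj(c,P):
    T=np.linalg.inv(c["extrinsics"]); r=cv2.Rodrigues(T[:3,:3])[0]
    return cv2.projectPoints(np.array(P,float).reshape(-1,1,3),r,T[:3,3],c["mtx"],c["dist_coeffs"])[0].reshape(-1,2)
E
python3 - <<'E'
from h import *
cams={}
for n in ["scene","side"]:
    c=cap(n);cams[n]=c
    vis=c["image"][:,:,::-1].copy()
    for t in ["feeder","gate_knob","start","start_top","urgent_tray","routine_tray","reagent_bottle","beaker","tip_box","gate"]:
        for r in manip.silhouettes(n,t)[:3]:
            m=r["mask"];ys,xs=np.nonzero(m)
            print(n,t,round(r["score"],2),r["box"],(xs.mean().round(1),ys.mean().round(1)),m.sum())
for n,b in [("scene",(240,110,370,260)),("side",(160,170,300,290))]:
    x0,y0,x1,y1=b
    cv2.imwrite(f"pics/{n}_crop.png",cv2.resize(cams[n]["image"][y0:y1,x0:x1,::-1],None,fx=5,fy=5,interpolation=cv2.INTER_CUBIC))
E
```

```text
scene feeder 0.87 [50.5, 147.5, 308.6, 208.5] (np.float64(174.8), np.float64(247.8)) 21048
scene gate_knob 0.56 [261.8, 167.2, 22.6, 32.5] (np.float64(271.4), np.float64(183.9)) 440
scene gate_knob 0.5 [51.4, 148.1, 309.2, 206.5] (np.float64(174.8), np.float64(247.7)) 21146
scene start 0.22 [262.2, 167.2, 20.1, 36.2] (np.float64(271.4), np.float64(183.3)) 406
scene start_top 0.56 [67.8, 225.1, 16.1, 12.4] (np.float64(75.8), np.float64(230.7)) 157
scene urgent_tray 0.86 [296.5, 166.6, 53.8, 50.6] (np.float64(321.4), np.float64(188.9)) 1673
scene routine_tray 0.95 [251.6, 119.0, 56.0, 48.0] (np.float64(281.1), np.float64(146.9)) 1418
scene routine_tray 0.87 [316.7, 123.2, 27.7, 43.3] (np.float64(331.1), np.float64(143.6)) 802
scene routine_tray 0.73 [244.6, 110.7, 23.7, 40.2] (np.float64(257.0), np.float64(127.9)) 602
scene reagent_bottle 0.82 [226.8, 255.2, 22.0, 32.5] (np.float64(237.1), np.float64(272.1)) 565
scene beaker 0.72 [170.4, 178.7, 22.7, 39.4] (np.float64(180.6), np.float64(196.6)) 699
scene tip_box 0.63 [161.9, 271.5, 64.2, 72.6] (np.float64(195.9), np.float64(308.1)) 261
[... 475 characters left out ...]
 0.78 [202.9, 268.3, 30.9, 61.2] (np.float64(219.0), np.float64(301.2)) 1284
side routine_tray 0.74 [280.5, 264.7, 53.1, 48.2] (np.float64(307.5), np.float64(288.6)) 1539
side reagent_bottle 0.61 [236.5, 170.2, 14.3, 23.1] (np.float64(242.3), np.float64(181.2)) 221
side beaker 0.66 [237.8, 156.1, 39.1, 30.5] (np.float64(256.5), np.float64(168.9)) 670
side beaker 0.64 [308.1, 189.2, 15.7, 29.0] (np.float64(314.4), np.float64(202.3)) 483
side beaker 0.62 [232.8, 202.8, 46.1, 49.6] (np.float64(255.0), np.float64(227.6)) 1284
side tip_box 0.97 [234.4, 158.9, 44.3, 27.2] (np.float64(256.2), np.float64(169.2)) 690
side gate 0.62 [233.5, 186.7, 24.8, 28.3] (np.float64(244.3), np.float64(201.3)) 394
```

View pics/scene_crop.png

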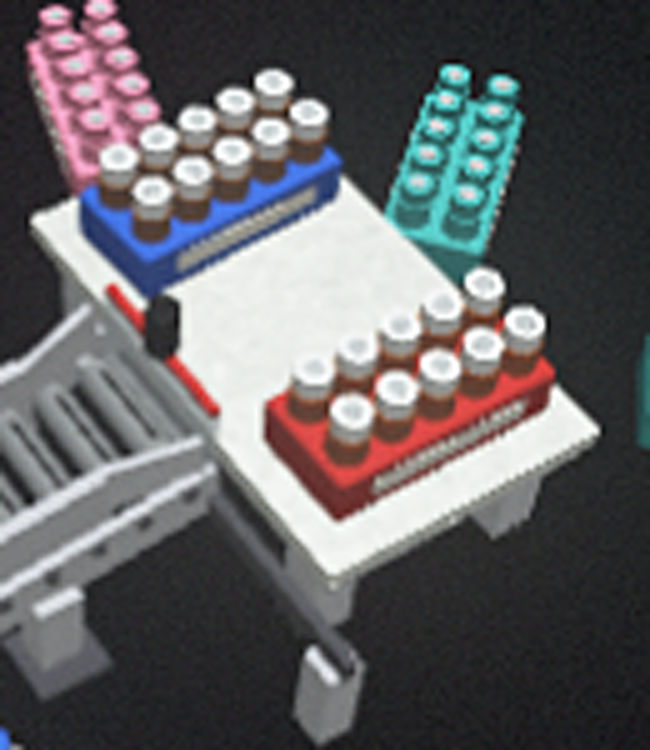

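View pics/side_crop.png

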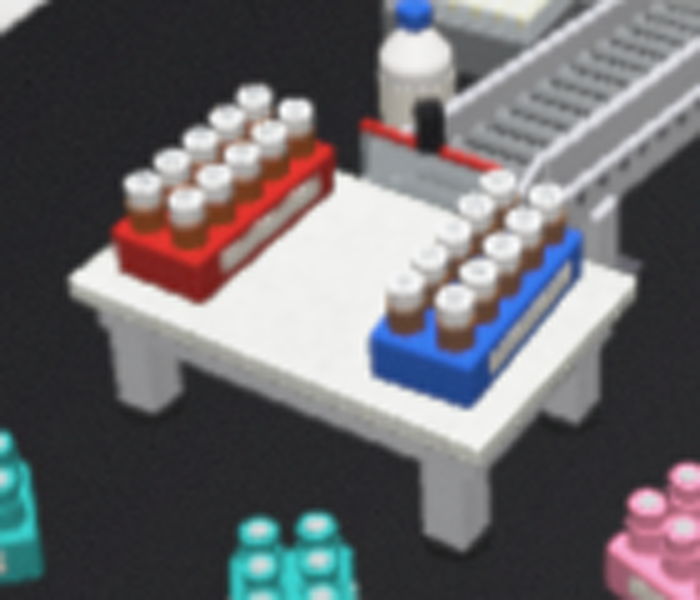

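Run:
```python
from h import *
from scipy.optimize import least_squares
A=cap("scene");B=cap("side")
S=lambda L:np.array(L,float)/5+[240,110]
D=lambda L:np.array(L,float)/5+[160,170]
ca=S([(30,220),(600,432),(330,580)]);cb=D([(70,285),(470,460),(635,285)])
fa=np.array([(-135,8,95),(135,170,95),(135,8,95)],float);fb=np.array([(135,170,95),(-135,170,95),(-135,8,95)],float)
print(onz(A,ca,95).round(1).tolist(),onz(B,cb,95).round(1).tolist())
kn=S([(163,300)]);bt=np.array([(75.8,230.7)])
def T(p,P):
    c,s=np.cos(p[2]),np.sin(p[2]);P=np.atleast_2d(P);return np.c_[p[0]+c*P[:,0]-s*P[:,1],p[1]+s*P[:,0]+c*P[:,1],P[:,2]]
def res(p):
    return np.r_[(proj(A,T(p,fa))-ca).ravel(),(proj(B,T(p,fb))-cb).ravel(),(proj(A,T(p,[(0,0,158)]))-kn).ravel()]
g=onz(A,ca,95); ex=g[1]-g[0]
d=g[2]-g[0];yaw=np.arctan2(d[1],d[0])
best=least_squares(res,[g[0,0],g[0,1],yaw]);p=best.x
print("feeder",p,"res",best.fun.round(1))
kk=onz(A,kn,150);print("knob",kk)
b=onz(A,bt,159)[0];print("button world",b)
c,s=np.cos(p[2]),np.sin(p[2]);R=np.array([[c,-s],[s,c]]);print("button feeder",R.T@(b[:2]-p[:2]))
caps={"blue":(S([(118,160),(158,140),(197,122),(236,103),(273,84),(152,190),(192,173),(232,154),(271,133),(308,115)]),D([(405,288),(431,260),(455,235),(477,210),(498,183),(455,302),(478,276),(503,248),(525,222),(547,195)])),
"red":(S([(314,375),(358,352),(402,330),(443,307),(484,286),(352,414),(397,390),(440,368),(483,346),(525,326)]),D([(143,187),(173,163),(200,142),(228,122),(254,98),(186,205),(215,183),(242,160),(270,137),(296,112)]))}
for k,(a,b) in caps.items():
    for C,uv in((A,a),(B,b)):
        w=onz(C,uv,155)[:,:2];f=(w-p[:2])@R
        r=f[:5]; v=f[4]-f[0]; v2=f[9]-f[5];v=v+v2;ang=np.arctan2(v[1],v[0])
        print(k,"feeder c",f.mean(0).round(1),"world",w.mean(0).round(1),"dir deg(feeder)",np.degrees(ang).round(1),"len",np.linalg.norm(v)/2)
np.save("feeder.npy",p)
for n,z,C,uv in [("beaker",42,A,(180.6,196.6)),("bottle",50,A,(237,272)),("tip",40,A,(196,308))]:
    w=onz(C,[uv],z)[0];print(n,w,(w[:2]-p[:2])@R)
for P in [(0,0),(100,0),(0,-344),(0,89)]: print(P,T(p,[(*P,0)])[0][:2], np.linalg.norm(T(p,[(*P,0)])[0][:2]))
```

```text
[[380.8, 117.3, 95.0], [660.7, 257.8, 95.0], [648.7, 96.3, 95.0]] [[649.6, 264.7, 95.0], [386.2, 290.7, 95.0], [371.3, 126.6, 95.0]]
feeder [ 5.10131000e+02  1.02254175e+02 -8.40556716e-02] res [ 0.4 -1.6  0.2 -0.9 -0.1 -1.6 -1.8 -1.8  0.1 -2.3 -0.9 -1.5 -0.9 -0.7]
knob [[507.49678832 107.25674396 150.        ]]
button world [ 409.53509488 -329.80553228  159.        ]
button feeder [ -63.96642288 -438.97998041]
blue feeder c [-80.3  84.9] world [437.2 193.6] dir deg(feeder) 93.7 len 98.96008869246108
blue feeder c [-89.9  90.2] world [428.2 199.7] dir deg(feeder) -85.3 len 101.95940696222611
red feeder c [86.9 86.5] world [604.  181.1] dir deg(feeder) 91.1 len 100.18111659128057
red feeder c [76.1 92.7] world [593.7 188.3] dir deg(feeder) -88.5 len 102.06410724959501
beaker [364.27852953 -80.2384054   42.        ] [-130.01604436 -194.09356791]
bottle [631.88408722 -82.27878727  50.        ] [ 136.81600933 -173.65945952]
tip [ 646.41282745 -196.25641687   40.        ] [ 160.86264303 -286.01489441]
(0, 0) [510.13099995 102.25417464] 520.2783421755123
(100, 0) [609.7779401   93.85850203] 616.9591190949027
(0, -344) [ 481.2498862  -240.53129949] 538.0118576729944
(0, 89) [517.60314856 190.93995137] 551.6983636288204
```

```bash
cat >> h.py <<'E'
FEED=np.load("feeder.npy")
def setfeed(p): np.save("feeder.npy",p)
def f2w(P,p=None):
    p=FEED if p is None else p
    c,s=np.cos(p[2]),np.sin(p[2]);P=np.atleast_2d(np.array(P,float));return np.c_[p[0]+c*P[:,0]-s*P[:,1],p[1]+s*P[:,0]+c*P[:,1],P[:,2]]
def w2f(P,p=None):
    p=FEED if p is None else p
    c,s=np.cos(p[2]),np.sin(p[2]);P=np.atleast_2d(np.array(P,float))-[p[0],p[1],0];return np.c_[c*P[:,0]+s*P[:,1],-s*P[:,0]+c*P[:,1],P[:,2]]
def inc(way,yaws=None):
    """way: world xyz list mm; yaw: world angle of tool x axis (deg). print rows (mm->m, deg) rel. current COMMANDED~measured pose"""
    s=manip.state();R=np.array(s["ee_rot"]);p=np.array(s["position"])
    from scipy.spatial.transform import Rotation as Ro
    for w,y in zip(way,yaws):
        a=np.radians(y);Rt=np.array([[np.cos(a),np.sin(a),0],[np.sin(a),-np.cos(a),0],[0,0,-1]])
        t=R.T@(np.array(w)-p)/1000; r=np.degrees(Ro.from_matrix(R.T@Rt).as_rotvec())
        print([round(float(v),4) for v in t]+[round(float(v),2) for v in r])
E
python3 - <<'E'
from h import *
s=manip.state();p0=s["position"]
t=f2w([(0,10,330)])[0]
a0=np.arctan2(p0[1],p0[0]);a1=np.arctan2(t[1],t[0]);r0=np.hypot(*p0[:2]);r1=np.hypot(*t[:2])
W=[];Y=[];y0=np.degrees(np.arctan2(s["ee_rot"][1][0],s["ee_rot"][0][0]));y1=90+np.degrees(FEED[2])
for k in range(1,16):
    f=k/15;a=a0+(a1-a0)*f;r=r0+(r1-r0)*f;W.append((r*np.cos(a),r*np.sin(a),min(330,p0[2]+40*k)));Y.append(y0+(y1-y0)*f)
inc(W,Y)
E
```

```text
[0.0668, -0.0119, -0.04, 0.0, 0.0, -4.83]
[0.1312, -0.0306, -0.08, 0.0, 0.0, -9.66]
[0.1924, -0.0557, -0.1074, 0.0, 0.0, -14.49]
[0.2498, -0.0867, -0.1074, 0.0, 0.0, -19.33]
[0.3029, -0.1231, -0.1074, 0.0, 0.0, -24.16]
[0.3512, -0.1644, -0.1074, 0.0, 0.0, -28.99]
[0.3942, -0.2099, -0.1074, 0.0, 0.0, -33.82]
[0.4316, -0.259, -0.1075, 0.0, 0.0, -38.65]
[0.4632, -0.3111, -0.1075, 0.0, 0.0, -43.48]
[0.4886, -0.3654, -0.1075, 0.0, 0.0, -48.32]
[0.5079, -0.4214, -0.1075, 0.0, 0.0, -53.15]
[0.5209, -0.4781, -0.1075, 0.0, 0.0, -57.98]
[0.5277, -0.5351, -0.1075, 0.0, 0.0, -62.81]
[0.5284, -0.5917, -0.1075, 0.0, 0.0, -67.64]
[0.5232, -0.6471, -0.1075, 0.0, 0.0, -72.47]
```

Emit:
arm_command(increments=[[[0.087,0.06,-0.01,-0.04,0,0,-4.5],[0.087,0.12,-0.028,-0.08,0,0,-9],[0.087,0.18,-0.05,-0.107,0,0,-14],[0.087,0.235,-0.078,-0.107,0,0,-18],[0.087,0.285,-0.11,-0.107,0,0,-22.5],[0.087,0.33,-0.146,-0.107,0,0,-27],[0.087,0.373,-0.186,-0.107,0,0,-31.5],[0.087,0.41,-0.23,-0.107,0,0,-36],[0.087,0.44,-0.276,-0.107,0,0,-40],[0.087,0.47,-0.325,-0.107,0,0,-45],[0.087,0.491,-0.375,-0.107,0,0,-49],[0.087,0.508,-0.425,-0.107,0,0,-53.5],[0.087,0.52,-0.478,-0.107,0,0,-58],[0.087,0.527,-0.53,-0.107,0,0,-62.5],[0.087,0.528,-0.59,-0.107,0,0,-67.5],[0.087,0.523,-0.647,-0.107,0,0,-72.5],[0.087,0.523,-0.647,-0.107,0,0,-72.5],[0.087,0.523,-0.647,-0.107,0,0,-72.5]]])

```text
clock: 3.6
position: [511.0, 111.4, 329.6]
ee_rot: [[0.084, 0.996, 0.001], [0.996, -0.084, -0.001], [-0.001, 0.001, -1.0]]
contact_force: [0.5, -0.6, -0.0]
finger_gap: 86.8
```

Run:
```python
from h import *
s=manip.state();print(s["clock"],np.round(s["position"],1),np.round(s["ee_rot"],3).tolist(),np.round(s["joint_positions"],2))
c=cap("wrist","wrist1");print(np.round(c["extrinsics"],3).tolist())
import pickle;pickle.dump(c,open("w1.pkl","wb"))
```

```text
3.6 [511.  111.4 329.6] [[0.084, 0.996, 0.001], [0.996, -0.084, -0.001], [-0.001, 0.001, -1.0]] [ 0.48  0.06 -0.77  1.56  0.04  1.54 -0.38]
[[0.997, -0.081, -0.02, 516.742], [-0.083, -0.967, -0.24, 175.964], [0.0, 0.241, -0.971, 490.599], [0.0, 0.0, 0.0, 1.0]]
```

View pics/wrist1.png

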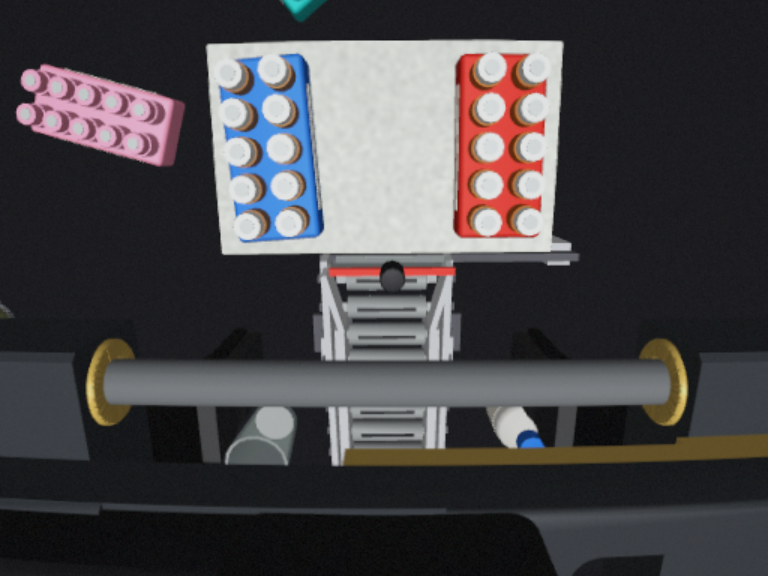

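The wrist view shows both trays on the deck from above: blue at about (265,148) and red at about (503,147). The deck corners are (208,44), (562,42), (552,251) and (223,254). The knob is at (392,277), on the red strip running from (328,271) to (456,271).

Run:
```python
from h import *
from scipy.optimize import least_squares
import pickle
c=pickle.load(open("w1.pkl","rb"))
S=lambda L:(np.array(L,float)+.5)/1.5-.5
dc=S([(208,44),(562,42),(552,251),(223,254)]);F=[(-135,170,95),(135,170,95),(135,8,95),(-135,8,95)]
st=S([(328,271),(456,271)]);G=[(-47,0,129),(47,0,129)]
r=least_squares(lambda p:np.r_[(proj(c,f2w(F,p))-dc).ravel(),(proj(c,f2w(G,p))-st).ravel()],FEED)
print(r.x,np.degrees(r.x[2]),r.fun.round(1)); p=r.x
setfeed(p)
print("knob",onz(c,S([(392,272)]),158),w2f(onz(c,S([(392,272)]),158),p))
blue=S([(228,72),(232,113),(236,151),(242,188),(247,225),(272,69),(276,109),(281,148),(286,185),(290,221)])
red=S([(490,67),(489,106),(488,146),(487,184),(486,220),(537,67),(534,107),(531,146),(530,184),(528,220)])
for n,u in(("blue",blue),("red",red)):
    f=w2f(onz(c,u,155),p)[:,:2];v=(f[0]-f[4])+(f[5]-f[9])
    print(n,f.mean(0),np.degrees(np.arctan2(v[1],v[0]))-90,np.linalg.norm(v)/2,np.linalg.norm(f[0]-f[5]))
```

```text
[ 5.12550425e+02  9.93009886e+01 -7.16090774e-02] -4.102897909792487 [-0.7 -0.2  2.8 -1.8  1.7  0.5  0.2  1.  -1.2  1.  -2.5  0. ]
knob [[514.78083119 105.10640958 158.        ]] [[  1.80932436   5.95012353 158.        ]]
blue [-84.99485661  89.21624578] 3.6204762409094826 98.40180672657533 28.629511143818334
red [80.33668859 89.41151633] -0.40181058007010506 98.1427486126608 30.37307144487834
```

Run:
```python
from h import *
import pickle
c=pickle.load(open("w1.pkl","rb"));im=c["image"]
W=im.min(2)>110
W=cv2.morphologyEx(W.astype(np.uint8),cv2.MORPH_OPEN,np.ones((3,3)))
# edge lines of the deck: sub-pixel by gradients
g=im.min(2).astype(float)
def edge(pts,dirn):
    out=[]
    for (x,y) in pts:
        t=np.arange(-8,8.01,.25);xs=x+dirn[0]*t;ys=y+dirn[1]*t
        v=cv2.remap(g.astype(np.float32),xs.astype(np.float32).reshape(1,-1),ys.astype(np.float32).reshape(1,-1),cv2.INTER_LINEAR)[0]
        v=cv2.GaussianBlur(v.reshape(1,-1),(9,1),0)[0]
        k=np.argmax(np.abs(np.diff(v)));out.append((xs[k]+dirn[0]*.125,ys[k]+dirn[1]*.125))
    return np.array(out)
top=edge([(x,28.5) for x in range(210,300,5)],(0,1))
left=edge([(138+ (y-29)/140*10,y) for y in range(40,165,6)],(1,0))
right=edge([(374-(y-29)/140*7,y) for y in range(40,160,6)],(1,0))
bot=edge([(x,168.5) for x in range(225,300,5)],(0,1))
from h import w2f,onz,f2w
for n,e in(("top",top),("left",left),("right",right),("bot",bot)):
    w=onz(c,e,95)[:,:2];l=cv2.fitLine(w.astype(np.float32),cv2.DIST_HUBER,0,.01,.01).ravel()
    d=np.abs((w-l[2:])@[-l[1],l[0]])
    print(n,l.round(4),np.degrees(np.arctan2(l[1],l[0])).round(2),d.max().round(2),"feeder",w2f(np.r_[l[2:],95])[0].round(1))
cv2.imwrite("pics/wcrop.png",cv2.resize(im[20:200,120:400,::-1],None,fx=2.8,fy=2.8,interpolation=cv2.INTER_CUBIC))
```

```text
top [ 9.967000e-01 -8.180000e-02  5.079588e+02  2.696012e+02] -4.69 0.31 feeder [-16.8 169.5  95. ]
left [7.300000e-02 9.973000e-01 3.835682e+02 2.063659e+02] 85.81 0.56 feeder [-136.3   97.6   95. ]
right [7.370000e-02 9.973000e-01 6.519066e+02 1.936895e+02] 85.78 0.84 feeder [132.2 104.1  95. ]
bot [ 9.965000e-01 -8.330000e-02  5.076405e+02  1.081605e+02] -4.78 0.31 feeder [-5.5  8.5 95. ]
```

View pics/wcrop.png

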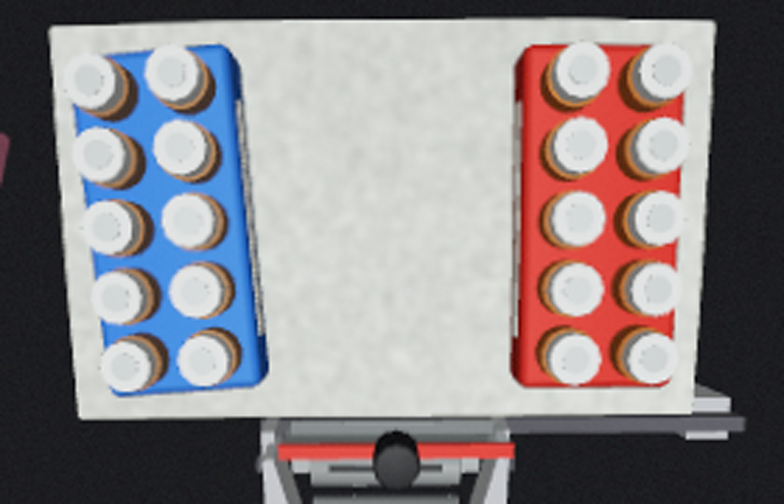

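Run:
```python
from h import *
import pickle
c=pickle.load(open("w1.pkl","rb"))
cen=f2w([(-2,89,95)])[0];yaw=np.radians(-4.5)
p=np.array([0,0,yaw]);o=cen-f2w([(0,89,0)],p)[0];p=np.array([o[0],o[1],yaw]);setfeed(p);print(p)
u=[(397/2.8+120-.3,446/2.8+20-.3)];print("knob",w2f(onz(c,u,158),p),onz(c,u,158))
S=lambda L:(np.array(L,float)+.5)/1.5-.5
st=S([(328,271),(456,271)]);print("strip",w2f(onz(c,st,129),p).round(1))
blue=S([(228,72),(232,113),(236,151),(242,188),(247,225),(272,69),(276,109),(281,148),(286,185),(290,221)])
red=S([(490,67),(489,106),(488,146),(487,184),(486,220),(537,67),(534,107),(531,146),(530,184),(528,220)])
for n,u in(("blue",blue),("red",red)):
    f=w2f(onz(c,u,155),p)[:,:2];v=(f[0]-f[4])+(f[5]-f[9])
    print(n,f.mean(0),np.degrees(np.arctan2(v[1],v[0]))-90)
# tray top edges at z127
V=lambda L:(np.array(L,float)+.5)/2.8-.5+[120,20]
print("blue top R edge",w2f(onz(c,V([(233,45),(265,368)]),127),p).round(1).tolist(),"red top",w2f(onz(c,V([(527,45),(520,372),(524,385),(670,385)]),127),p).round(1).tolist())
```

```text
[ 5.09940454e+02  9.94903494e+01 -7.85398163e-02]
knob [[  4.71742386   8.26510925 158.        ]] [[515.29180827 107.35985525 158.        ]]
strip [[-43.    0.8 129. ]
 [ 52.5   0.4 129. ]]
blue [-82.99436202  88.64102951] 4.0175783311169795
red [82.33185898 89.98215598] -0.004708489862579768
blue top R edge [[-55.0, 153.3, 127.0], [-46.8, 33.5, 127.0]] red top [[53.3, 152.7, 127.0], [53.6, 31.5, 127.0], [55.3, 26.3, 127.0], [113.7, 26.2, 127.0]]
```

Run:
```python
from h import *
W=f2w([(4,0.5,200),(4,.5,135),(98,.5,135),(98,.5,230)])
print(W.round(1));inc(W,[85.5]*4)
```

```text
[[514.   99.7 200. ]
 [514.   99.7 135. ]
 [607.7  92.3 135. ]
 [607.7  92.3 230. ]]
[-0.0104, 0.0036, 0.1295, 0.01, 0.05, -0.43]
[-0.0104, 0.0036, 0.1945, 0.01, 0.05, -0.43]
[-0.0097, 0.0976, 0.1945, 0.01, 0.05, -0.43]
[-0.0097, 0.0976, 0.0995, 0.01, 0.05, -0.43]
```

Emit:
arm_command(increments=[[[0.087,-0.0105,0.0035,0.05,0,0,-0.4],[0.087,-0.0105,0.0035,0.1,0,0,-0.4],[0.087,-0.0105,0.0035,0.15,0,0,-0.4],[0.087,-0.0105,0.0035,0.185,0,0,-0.4],[0.087,-0.0105,0.0035,0.1945,0,0,-0.4],[0.05,-0.0105,0.0035,0.1945,0,0,-0.4],[0.01,-0.0105,0.0035,0.1945,0,0,-0.4],[0.01,-0.0105,0.0035,0.1945,0,0,-0.4],[0.01,-0.0105,0.0035,0.1945,0,0,-0.4],[0.01,-0.0105,0.0035,0.1945,0,0,-0.4],[0.01,-0.0105,0.0035,0.1945,0,0,-0.4]]])

```text
clock: 5.03
position: [513.5, 101.3, 135.1]
ee_rot: [[0.077, 0.997, 0.0], [0.997, -0.077, -0.0], [-0.0, 0.0, -1.0]]
contact_force: [0.6, -0.6, -0.2]
finger_gap: 34.9
```

Run:
```python
from h import *
c=cap("side");cv2.imwrite("pics/s2.png",cv2.resize(c["image"][120:290,150:330,::-1],None,fx=4,fy=3.5))
```

```text
(no output)
```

View pics/s2.png

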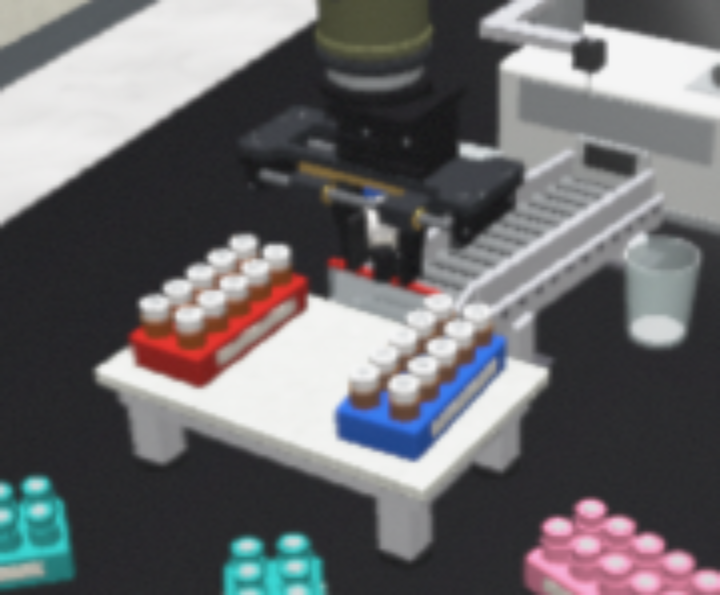

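The fingers straddle the knob at about (395,260) and are still closing.

Emit:
arm_command(increments=[[[0.01,0,0,0,0,0,0],[0.01,0,0,0,0,0,0],[0.01,0,0,0,0,0,0]]])

```text
clock: 5.45
position: [513.5, 101.3, 135.0]
ee_rot: [[0.077, 0.997, 0.0], [0.997, -0.077, -0.0], [-0.0, 0.0, -1.0]]
contact_force: [0.7, -0.1, -0.8]
finger_gap: 17.1
```

Emit:
arm_command(increments=[[[0.01,0,0.015,0,0,0,0],[0.01,0,0.035,0,0,0,0],[0.01,0,0.055,0,0,0,0],[0.01,0,0.075,0,0,0,0],[0.01,0,0.088,0,0,0,0],[0.01,0,0.095,0,0,0,0],[0.01,0,0.095,0,0,0,0],[0.01,0,0.095,0,0,0,0]]])

```text
clock: 6.45
position: [608.4, 94.0, 135.0]
ee_rot: [[0.076, 0.997, 0.001], [0.997, -0.076, -0.0], [-0.0, 0.001, -1.0]]
contact_force: [1.0, 0.0, 0.1]
finger_gap: 17.2
```

Gate moved 95 mm and is in the grip. Next I release, lift and go over the red tray's rear half.

Run:
```python
from h import *
print(w2f([manip.state()["position"]]))
W=f2w([(95,2,230),(83,140,230),(83,140,160)])
print(W.round(1));inc(W,[85.5]*3)
```

```text
[[ 98.53977601   2.27974589 135.00199312]]
[[604.8  94.  230. ]
 [603.7 232.5 230. ]
 [603.7 232.5 160. ]]
[-0.0003, -0.0034, -0.095, 0.06, 0.0, 0.11]
[0.1377, -0.0152, -0.095, 0.06, 0.0, 0.11]
[0.1377, -0.0152, -0.025, 0.06, 0.0, 0.11]
```

Emit:
arm_command(increments=[[[0.087,0,0,0,0,0,0],[0.087,0,0,0,0,0,0],[0.087,0,0,0,0,0,0],[0.087,0,0,-0.04,0,0,0],[0.087,0,0,-0.095,0,0,0],[0.087,0.05,-0.005,-0.105,0,0,0],[0.087,0.1,-0.01,-0.105,0,0,0],[0.087,0.138,-0.015,-0.105,0,0,0],[0.087,0.138,-0.015,-0.105,0,0,0],[0.087,0.138,-0.015,-0.105,0,0,0]]])

```text
clock: 7.7
position: [603.9, 232.0, 239.7]
ee_rot: [[0.077, 0.997, -0.0], [0.997, -0.077, -0.001], [-0.001, -0.0, -1.0]]
contact_force: [0.5, 0.1, 0.2]
finger_gap: 86.7
```

Run:
```python
from h import *
c=cap("side","s3");cap("scene","sc3");c=cap("wrist","w3")
```

```text
(no output)
```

View pics/sc3.png

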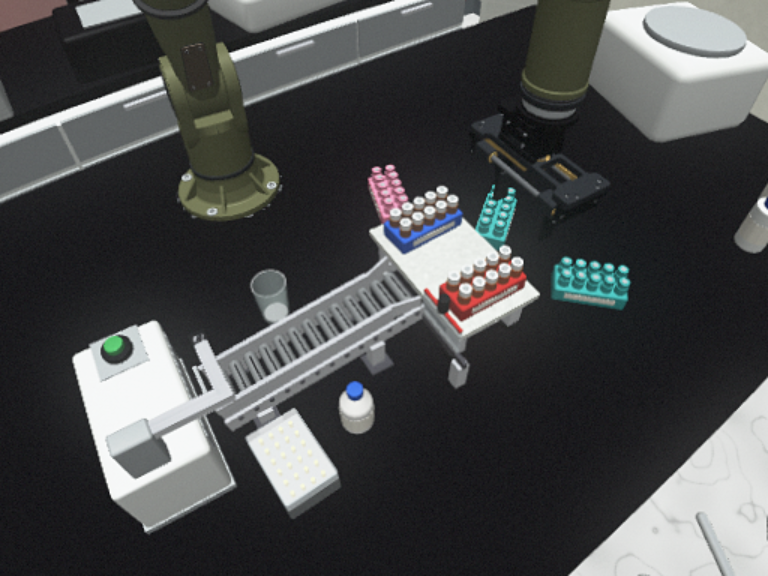

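View pics/w3.png

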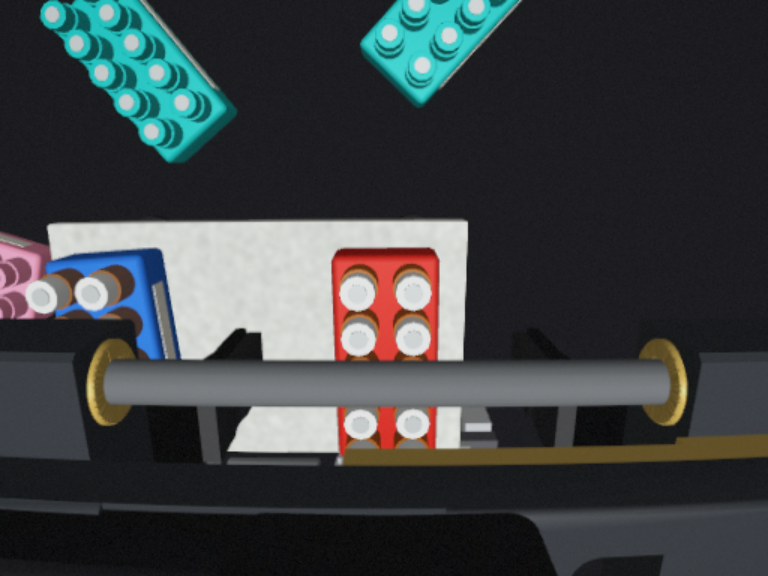

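The gate is open, with the strip now beside the red tray at (443,310) in the scene view. In the wrist view the red tray is centred at column 386, with its rear edge at row 249.

Run:
```python
from h import *
c=cap("wrist")
S=lambda L:(np.array(L,float)+.5)/1.5-.5
print(w2f(onz(c,S([(334,252),(437,252)]),127)).round(1).tolist(), "deck rear",w2f(onz(c,S([(52,225),(467,220)]),95)).round(1).tolist())
print("blue rear",w2f(onz(c,S([(158,250),(175,350)]),127)).round(1).tolist(),"tcp",w2f([manip.state()["position"]]))
```

```text
[[54.9, 156.4, 127.0], [112.5, 156.4, 127.0]] deck rear [[-129.6, 169.2, 95.0], [133.9, 170.9, 95.0]]
blue rear [[-45.4, 157.8, 127.0], [-41.9, 97.5, 127.0]] tcp [[ 83.75117052 138.54529514 239.93883646]]
```

Emit:
arm_command(increments=[[[0.087,0,0,0.05,0,0,0],[0.087,0,0,0.1,0,0,0],[0.087,0,0,0.13,0,0,0],[0.087,0,0,0.138,0,0,0],[0.087,0,0,0.138,0,0,0],[0.05,0,0,0.138,0,0,0],[0.05,0,0,0.138,0,0,0],[0.05,0,0,0.138,0,0,0],[0.05,0,0,0.138,0,0,0],[0.05,0,0,0.138,0,0,0]]])

```text
clock: 9.15
position: [604.0, 233.0, 102.7]
ee_rot: [[0.077, 0.997, 0.001], [0.997, -0.077, 0.0], [0.0, 0.001, -1.0]]
contact_force: [-0.8, 0.4, 3.6]
finger_gap: 61.6
```

Emit:
arm_command(increments=[[[0.05,0,-0.01,0,0,0,0],[0.05,0,-0.025,0,0,0,0],[0.05,0,-0.04,0,0,0,0],[0.05,0,-0.055,0,0,0,0],[0.05,0,-0.07,0,0,0,0],[0.05,0,-0.08,0,0,0,0],[0.05,0,-0.08,0,0,0,0],[0.05,0,-0.08,0,0,0,0]]])

```text
clock: 10.15
position: [522.1, 239.3, 102.6]
ee_rot: [[0.076, 0.997, -0.001], [0.997, -0.076, -0.001], [-0.001, -0.001, -1.0]]
contact_force: [-1.5, -0.2, 9.4]
finger_gap: 61.7
```

Run:
```python
from h import *
s=manip.state();print(w2f([s["position"]]),np.round(s["joint_positions"],2),s["contact_force"])
c=cap("scene");cv2.imwrite("pics/sc4.png",cv2.resize(c["image"][90:260,220:400,::-1],None,fx=4,fy=3.5))
```

```text
[[  1.10737565 140.32722906 102.61410365]] [ 0.19  0.35 -0.79  1.76  0.28  1.14 -0.76] [-1.53481845 -0.24731337  9.43896998]
```

View pics/sc4.png

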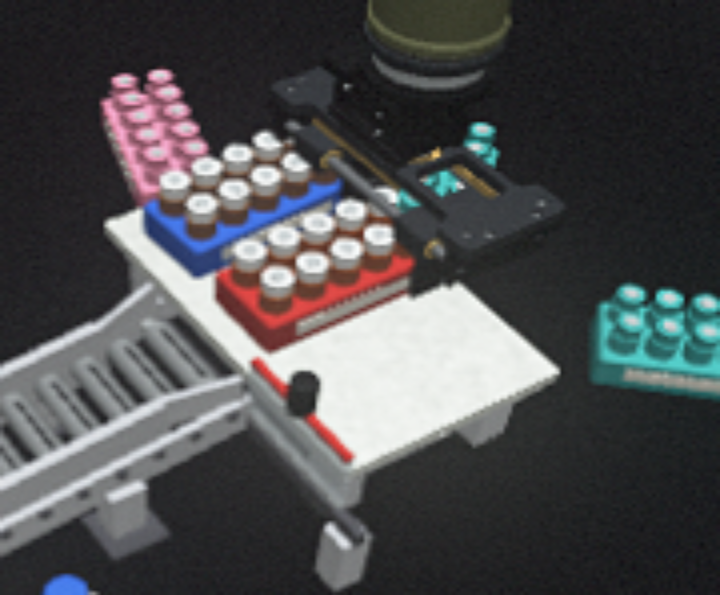

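Emit:
arm_command(increments=[[[0.05,0,0.002,0,0,0,0],[0.07,0,0.002,0,0,0,0],[0.07,0,0.002,0,0,0,0],[0.07,0,0.002,0,0,0,0],[0.07,0.015,0.002,0,0,0,0],[0.07,0.03,0.002,0,0,0,0],[0.07,0.043,0.002,0,0,0,0],[0.03,0.043,0.002,-0.004,0,0,0],[0.03,0.043,0.002,-0.004,0,0,0],[0.03,0.043,0.002,-0.004,0,0,0],[0.03,0.043,0.002,-0.004,0,0,0],[0.03,0.043,0.002,-0.004,0,0,0]]])

```text
clock: 11.7
position: [529.4, 281.3, 106.0]
ee_rot: [[0.077, 0.997, 0.0], [0.997, -0.077, -0.0], [-0.0, 0.0, -1.0]]
contact_force: [-0.2, 0.0, -0.4]
finger_gap: 32.3
```

Run:
```python
from h import *
s=manip.state();print(w2f([s["position"]]),np.round(s["joint_positions"],2),s["contact_force"])
c=cap("scene");cv2.imwrite("pics/sc5.png",cv2.resize(c["image"][90:260,220:400,::-1],None,fx=4,fy=3.5))
```

```text
[[  5.09690443 182.73536158 105.97636354]] [ 0.11  0.41 -0.79  1.7   0.31  1.17 -0.84] [-0.20034256  0.02846765 -0.35924036]
```

View pics/sc5.png

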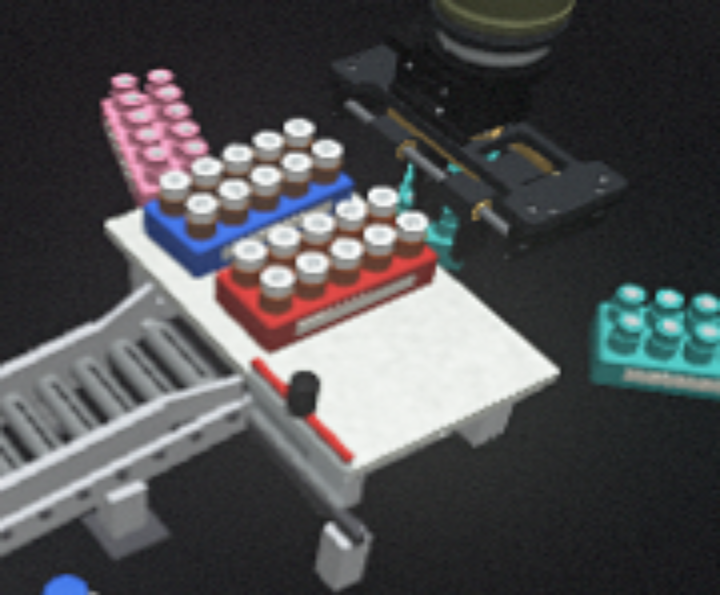

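Emit:
arm_command(increments=[[[0.03,-0.012,-0.002,0,0,0,0],[0.03,-0.024,-0.002,0,0,0,0],[0.03,-0.04,-0.002,0,0,0,0],[0.03,-0.055,-0.002,0,0,0,0],[0.03,-0.07,-0.002,0,0,0,0],[0.03,-0.085,-0.002,0,0,0,0],[0.03,-0.1,-0.002,0,0,0,0],[0.03,-0.11,-0.002,0,0,0,0],[0.03,-0.12,-0.002,0,0,0,0],[0.03,-0.125,-0.002,0,0,0,0],[0.03,-0.125,-0.002,0,0,0,0]]])

```text
clock: 13.12
position: [517.4, 155.4, 105.5]
ee_rot: [[0.078, 0.997, -0.001], [0.997, -0.078, -0.002], [-0.002, -0.001, -1.0]]
contact_force: [-1.0, 1.0, 0.1]
finger_gap: 30.0
```

Run:
```python
from h import *
s=manip.state();print(w2f([s["position"]]),np.round(s["joint_positions"],2),s["contact_force"])
c=cap("scene");cv2.imwrite("pics/sc6.png",cv2.resize(c["image"][90:260,220:400,::-1],None,fx=4,fy=3.5))
```

```text
[[  3.01353643  56.35080318 105.46428443]] [ 0.35  0.27 -0.78  1.84  0.21  1.12 -0.58] [-1.01771151  0.95613262  0.06938783]
```

View pics/sc6.png

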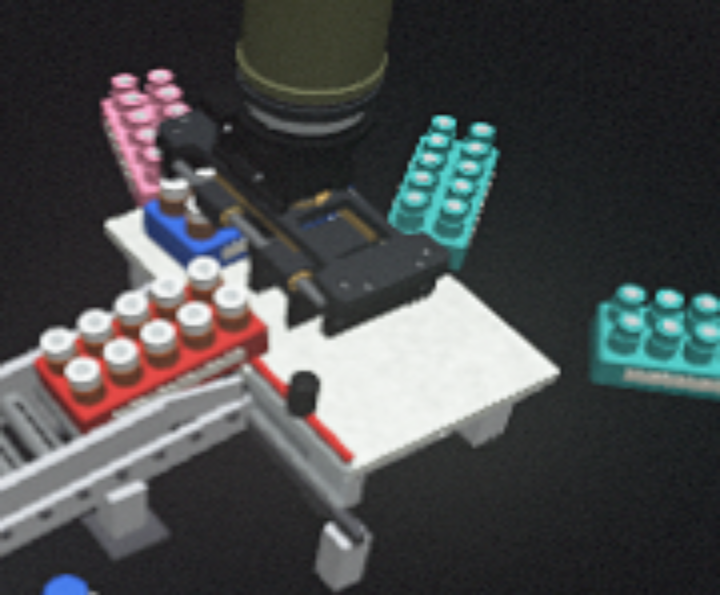

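Run:
```python
from h import *
for i in range(12): c=cap("scene")
cv2.imwrite("pics/sc7.png",cv2.resize(c["image"][90:260,120:400,::-1],None,fx=2.8,fy=2.8))
print(manip.state()["clock"])
```

```text
13.775
```

View pics/sc7.png

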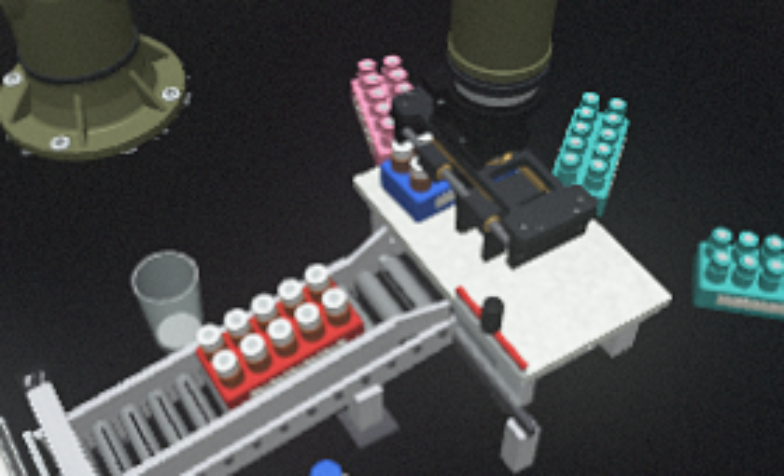

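The red tray is in the lane and running down by itself. Next: lift and go over blue's rear half.

Run:
```python
from h import *
W=f2w([(3,56,240),(-88,138,240)])
inc(W,[85.5,89.5])
```

```text
[-0.0022, -0.0002, -0.134, 0.0, 0.0, 0.11]
[0.08, -0.0911, -0.134, 0.0, 0.01, -3.89]
```

Emit:
arm_command(increments=[[[0.087,0.01,0,-0.04,0,0,0],[0.087,0.01,0,-0.09,0,0,0],[0.087,0.03,-0.025,-0.134,0,0,-1],[0.087,0.055,-0.055,-0.134,0,0,-2],[0.087,0.08,-0.091,-0.134,0,0,-4],[0.087,0.08,-0.091,-0.134,0,0,-4],[0.087,0.08,-0.091,-0.134,0,0,-4],[0.087,0.08,-0.091,-0.134,0,0,-4]]])

```text
clock: 14.78
position: [434.0, 242.9, 239.8]
ee_rot: [[0.009, 1.0, -0.0], [1.0, -0.009, -0.0], [-0.0, -0.0, -1.0]]
contact_force: [0.2, 0.3, 0.7]
finger_gap: 86.4
```

Run:
```python
from h import *
s=manip.state();print(w2f([s["position"]]),s["clock"])
c=cap("wrist","w8");cap("scene","sc8")
```

```text
[[-87.00182169 136.97761866 239.84205142]] 14.775
```

View pics/w8.png

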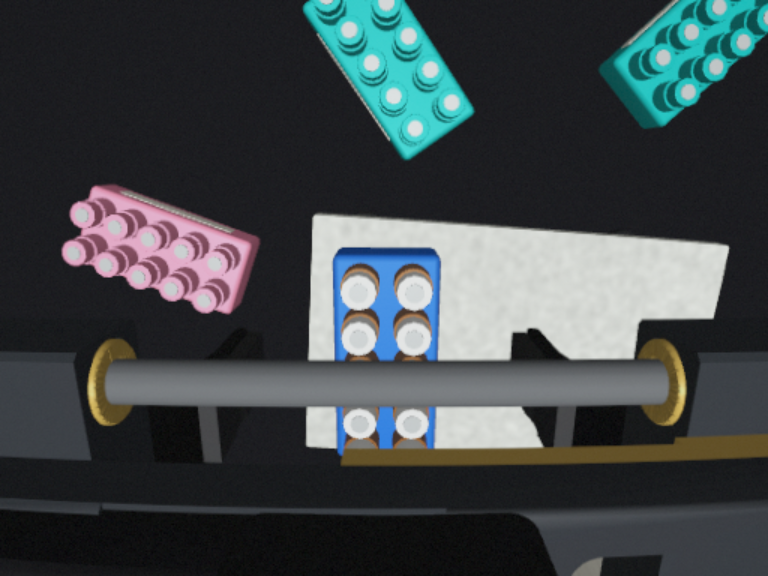

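View pics/sc8.png

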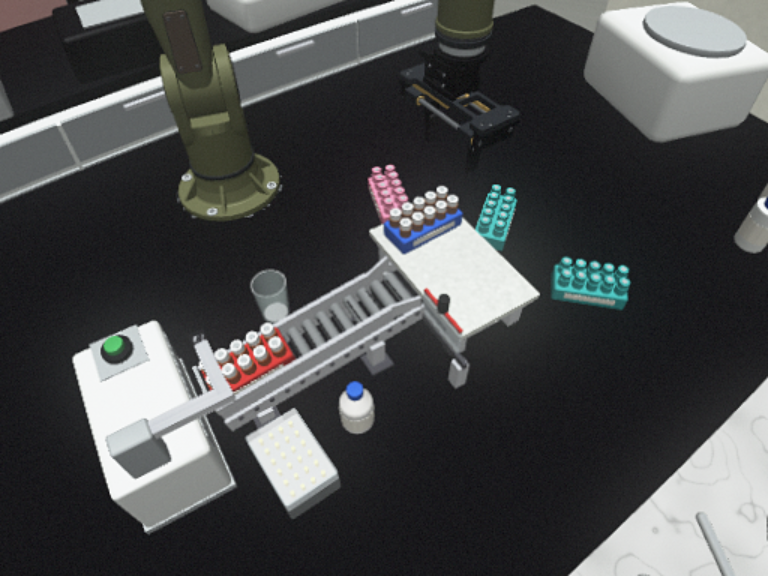

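Red is home at the stop, (250,357) in the scene view. Blue sits centred and straight under the gripper, at column 386 in the wrist view, with its rear edge at row 249.

Emit:
arm_command(increments=[[[0.087,0,0,0.05,0,0,0],[0.087,0,0,0.1,0,0,0],[0.087,0,0,0.13,0,0,0],[0.087,0,0,0.138,0,0,0],[0.087,0,0,0.138,0,0,0],[0.05,0,0,0.138,0,0,0],[0.05,0,0,0.138,0,0,0],[0.05,0,0,0.138,0,0,0],[0.05,0,0,0.138,0,0,0],[0.05,0,0,0.138,0,0,0]]])

```text
clock: 16.12
position: [433.5, 244.0, 102.6]
ee_rot: [[0.007, 1.0, 0.001], [1.0, -0.007, -0.0], [-0.0, 0.001, -1.0]]
contact_force: [-0.4, -1.1, 3.8]
finger_gap: 62.0
```

Run:
```python
from h import *
inc(f2w([(3,140,102)]),[85.5])
```

```text
[-0.0046, 0.0904, 0.0006, 0.06, 0.0, 4.11]
```

Emit:
arm_command(increments=[[[0.05,0,0.012,0,0,0,0.5],[0.05,-0.001,0.027,0,0,0,1],[0.05,-0.002,0.042,0,0,0,2],[0.05,-0.003,0.057,0,0,0,3],[0.05,-0.004,0.072,0,0,0,4],[0.05,-0.004,0.085,0,0,0,4.1],[0.05,-0.004,0.092,0,0,0,4.1],[0.05,-0.004,0.092,0,0,0,4.1],[0.05,-0.004,0.092,0,0,0,4.1]]])

```text
clock: 17.25
position: [524.9, 240.0, 102.6]
ee_rot: [[0.078, 0.997, -0.0], [0.997, -0.078, 0.001], [0.001, -0.0, -1.0]]
contact_force: [-2.4, 0.6, 4.9]
finger_gap: 61.7
```

Run:
```python
from h import *
print(w2f([manip.state()["position"]]))
c=cap("scene");cv2.imwrite("pics/sc9.png",cv2.resize(c["image"][90:260,220:400,::-1],None,fx=4,fy=3.5))
```

```text
[[  3.84242733 141.26740694 102.57905805]]
```

View pics/sc9.png

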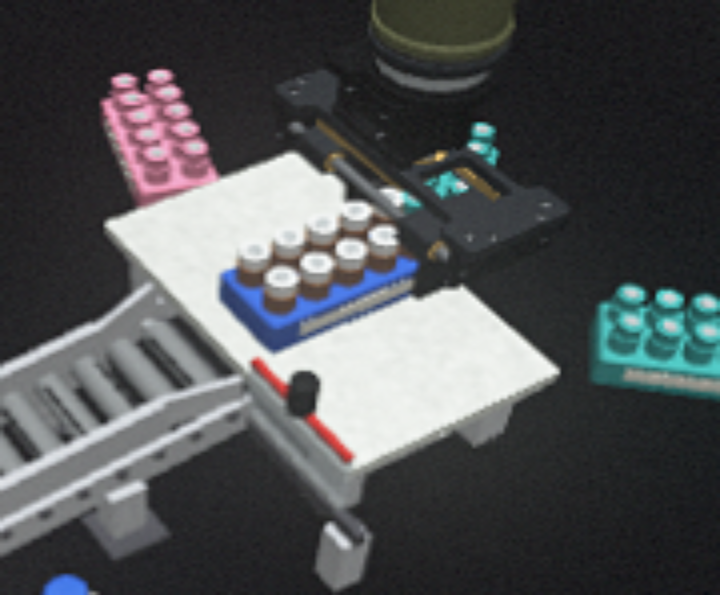

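Blue is now in line with the lane, in the same place red was. I release, retreat, narrow the fingers and push as before.

Emit:
arm_command(increments=[[[0.072,0,0,0,0,0,0],[0.072,0,0,0,0,0,0],[0.072,0,0,0,0,0,0],[0.072,0.015,0,0,0,0,0],[0.072,0.03,0,0,0,0,0],[0.072,0.043,0,0,0,0,0],[0.03,0.043,0,-0.004,0,0,0],[0.03,0.043,0,-0.004,0,0,0],[0.03,0.043,0,-0.004,0,0,0],[0.03,0.043,0,-0.004,0,0,0],[0.03,0.043,0,-0.004,0,0,0]]])

```text
clock: 18.68
position: [528.5, 281.8, 106.0]
ee_rot: [[0.079, 0.997, -0.0], [0.997, -0.079, -0.0], [-0.0, 0.0, -1.0]]
contact_force: [0.0, 0.4, -0.2]
finger_gap: 33.1
```

Run:
```python
from h import *
s=manip.state();print(w2f([s["position"]]),s["finger_gap"])
c=cap("scene");cv2.imwrite("pics/sc10.png",cv2.resize(c["image"][90:260,220:400,::-1],None,fx=4,fy=3.5))
```

```text
[[  4.23840439 183.16140281 105.97040432]] 33.10792731241008
```

View pics/sc10.png

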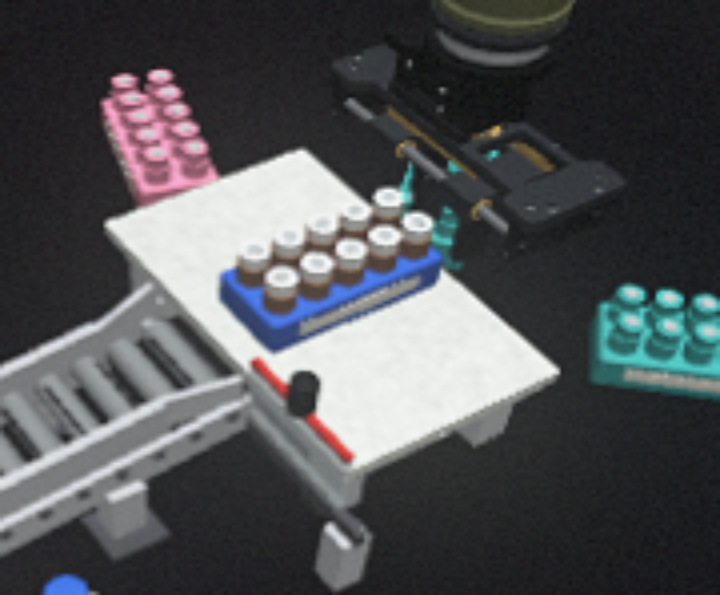

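Emit:
arm_command(increments=[[[0.03,-0.012,-0.002,0,0,0,0],[0.03,-0.024,-0.002,0,0,0,0],[0.03,-0.04,-0.002,0,0,0,0],[0.03,-0.055,-0.002,0,0,0,0],[0.03,-0.07,-0.002,0,0,0,0],[0.03,-0.085,-0.002,0,0,0,0],[0.03,-0.1,-0.002,0,0,0,0],[0.03,-0.11,-0.002,0,0,0,0],[0.03,-0.12,-0.002,0,0,0,0],[0.03,-0.125,-0.002,0,0,0,0],[0.03,-0.125,-0.002,0,0,0,0]]])

```text
clock: 20.1
position: [516.5, 156.0, 105.6]
ee_rot: [[0.079, 0.997, -0.001], [0.997, -0.079, -0.002], [-0.002, -0.001, -1.0]]
contact_force: [-0.5, -0.5, -0.9]
finger_gap: 29.8
```

Run:
```python
from h import *
for i in range(8): c=cap("scene")
cv2.imwrite("pics/sc11.png",cv2.resize(c["image"][90:290,100:380,::-1],None,fx=2.8,fy=2.8))
```

```text
(no output)
```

View pics/sc11.png

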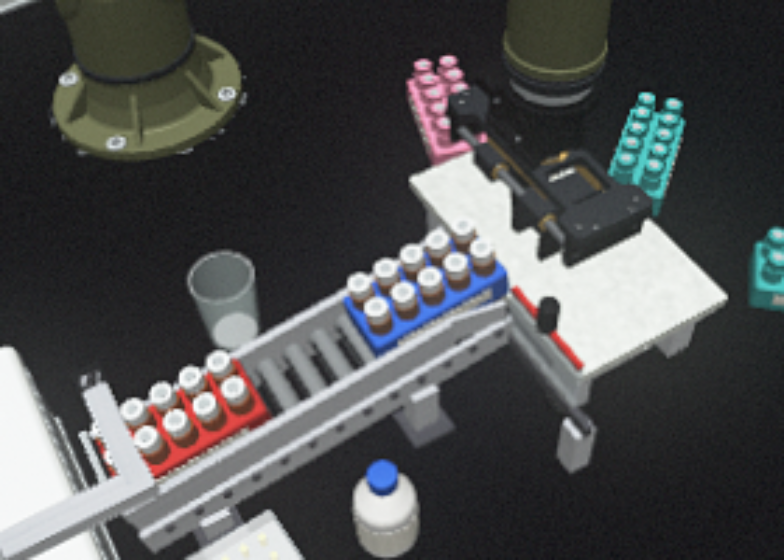

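Blue is rolling. I return to the knob where I left it, world (608.4, 94.0).

Run:
```python
from h import *
inc([(516.5,160,230),(608.4,94,230),(608.4,94,136)],[85.5]*3)
```

```text
[0.0021, -0.0003, -0.1241, -0.01, 0.01, 0.03]
[-0.0565, 0.0965, -0.1241, -0.01, 0.01, 0.03]
[-0.0565, 0.0965, -0.0301, -0.01, 0.01, 0.03]
```

Emit:
arm_command(increments=[[[0.087,0.01,0,-0.04,0,0,0],[0.087,0.01,0,-0.09,0,0,0],[0.087,0,0.02,-0.125,0,0,0],[0.087,-0.02,0.05,-0.125,0,0,0],[0.087,-0.056,0.097,-0.125,0,0,0],[0.087,-0.056,0.097,-0.125,0,0,0],[0.087,-0.056,0.097,-0.115,0,0,0],[0.087,-0.056,0.097,-0.07,0,0,0],[0.087,-0.056,0.097,-0.031,0,0,0],[0.03,-0.056,0.097,-0.031,0,0,0],[0.01,-0.056,0.097,-0.031,0,0,0],[0.01,-0.056,0.097,-0.031,0,0,0],[0.01,-0.056,0.097,-0.031,0,0,0],[0.01,-0.056,0.097,-0.031,0,0,0],[0.01,-0.056,0.097,-0.031,0,0,0],[0.01,-0.056,0.097,-0.031,0,0,0],[0.01,-0.056,0.097,-0.031,0,0,0],[0.01,-0.056,0.097,-0.031,0,0,0]]])

```text
clock: 22.75
position: [608.8, 94.2, 137.0]
ee_rot: [[0.078, 0.997, -0.0], [0.997, -0.078, -0.0], [-0.0, -0.0, -1.0]]
contact_force: [-0.7, 0.3, 0.4]
finger_gap: 17.4
```

Run:
```python
from h import *
print(manip.state()["finger_gap"]);cap("scene","sc12");cap("side","s12")
inc([(513.5,101.3,135)],[85.5])
```

```text
17.380319951297302
[-0.0004, -0.0956, 0.002, -0.02, 0.01, 0.01]
```

View pics/sc12.png

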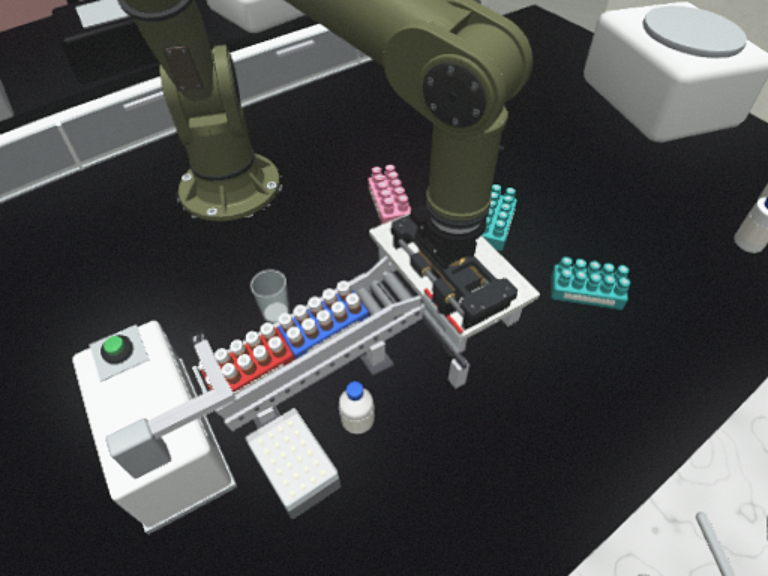

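Blue is home behind red, at (325,315) in the scene view, and the knob is gripped with a gap of 17.4 mm. Sliding the gate shut.

Emit:
arm_command(increments=[[[0.01,0,-0.015,0,0,0,0],[0.01,0,-0.035,0,0,0,0],[0.01,0,-0.055,0,0,0,0],[0.01,0,-0.075,0,0,0,0],[0.01,0,-0.088,0,0,0,0],[0.01,0,-0.094,0,0,0,0],[0.01,0,-0.096,0,0,0,0],[0.01,0,-0.097,0,0,0,0],[0.01,0,-0.097,0,0,0,0]]])

```text
clock: 23.98
position: [512.4, 101.7, 136.9]
ee_rot: [[0.079, 0.997, -0.0], [0.997, -0.079, 0.0], [0.0, -0.0, -1.0]]
contact_force: [1.2, -0.8, -1.2]
finger_gap: 16.9
```

Emit:
arm_command(increments=[[[0.01,0,-0.001,0,0,0,0],[0.01,0,-0.002,0,0,0,0],[0.01,0,-0.003,0,0,0,0],[0.01,0,-0.003,0,0,0,0]]])

```text
clock: 24.48
position: [509.9, 101.9, 137.0]
ee_rot: [[0.078, 0.997, 0.001], [0.997, -0.078, -0.0], [0.0, 0.001, -1.0]]
contact_force: [5.1, -0.6, -5.0]
finger_gap: 17.0
```

Run:
```python
from h import *
p0=manip.state()["position"];t=np.array([385,-361,330])
a0=np.arctan2(p0[1],p0[0]);a1=np.arctan2(t[1],t[0]);r0=np.hypot(*p0[:2]);r1=np.hypot(*t[:2])
W=[(p0[0],p0[1],190),(p0[0],p0[1],250)];Y=[85.5,85.5]
for k in range(1,11):
    f=k/10;a=a0+(a1-a0)*f;r=r0+(r1-r0)*f;W.append((r*np.cos(a),r*np.sin(a),min(330,250+40*k)));Y.append(85.5-34.5*f)
inc(W,Y)
```

```text
[0.0, 0.0001, -0.053, 0.08, -0.0, 0.0]
[0.0, 0.0002, -0.113, 0.08, -0.0, 0.0]
[-0.048, 0.0122, -0.153, 0.08, -0.01, 3.45]
[-0.0969, 0.0196, -0.193, 0.08, -0.01, 6.9]
[-0.1465, 0.0222, -0.193, 0.08, -0.01, 10.35]
[-0.1961, 0.0202, -0.193, 0.08, -0.01, 13.8]
[-0.2454, 0.0134, -0.193, 0.08, -0.02, 17.25]
[-0.2939, 0.002, -0.1931, 0.08, -0.02, 20.7]
[-0.3411, -0.014, -0.1931, 0.08, -0.02, 24.15]
[-0.3867, -0.0344, -0.1931, 0.08, -0.02, 27.6]
[-0.4302, -0.0591, -0.1932, 0.08, -0.02, 31.05]
[-0.4713, -0.0879, -0.1932, 0.08, -0.03, 34.5]
```

Emit:
arm_command(increments=[[[0.06,0,0.002,0,0,0,0],[0.06,0,0.002,0,0,0,0],[0.06,0,0.002,0,0,0,0],[0.06,0,0.002,-0.05,0,0,0],[0.06,0,0.002,-0.11,0,0,0],[0.06,-0.048,0.012,-0.153,0,0,3.5],[0,-0.097,0.02,-0.193,0,0,7],[0,-0.146,0.022,-0.193,0,0,10.5],[0,-0.196,0.02,-0.193,0,0,14],[0,-0.245,0.013,-0.193,0,0,17],[0,-0.294,0.002,-0.193,0,0,21],[0,-0.341,-0.014,-0.193,0,0,24],[0,-0.387,-0.034,-0.193,0,0,28],[0,-0.43,-0.059,-0.193,0,0,31],[0,-0.471,-0.088,-0.193,0,0,34.5],[0,-0.471,-0.088,-0.193,0,0,34.5],[0,-0.471,-0.088,-0.193,0,0,34.5]]])

```text
clock: 26.6
position: [385.1, -359.8, 330.1]
ee_rot: [[0.629, 0.778, 0.0], [0.778, -0.629, 0.001], [0.001, -0.0, -1.0]]
contact_force: [-0.5, -0.5, 0.2]
finger_gap: 0.3
```

Run:
```python
from h import *
s=manip.state();print(s["clock"],np.round(s["position"],1),s["finger_gap"])
A=cap("scene","sc13");B=cap("side","s13");c=cap("wrist","w13")
for n,C in(("wrist",c),("scene",A),("side",B)):
    for r in manip.silhouettes(n,"start_top")[:2]:
        ys,xs=np.nonzero(r["mask"]);print(n,r["score"],r["box"],len(xs),onz(C,[(xs.mean(),ys.mean())],157))
    im=C["image"].astype(int);g=(im[...,1]>im[...,0]+50)&(im[...,1]>im[...,2]+50)
    k,l,st,ce=cv2.connectedComponentsWithStats(g.astype(np.uint8))
    for i in range(1,k):
        if st[i,4]>25: print(n,"green",st[i],ce[i],onz(C,[ce[i]],157))
```

```text
26.6 [ 385.1 -359.8  330.1] 0.2791176988331567
wrist 0.69 [239.4, 132.9, 29.4, 26.0] 551 [[ 401.6140588  -331.18525324  157.        ]]
wrist green [239 131  27  28 562] [251.98576512 144.78291815] [[ 401.7787895  -331.25535531  157.        ]]
scene green [ 69 224  13  11 104] [ 74.78846154 228.94230769] [[ 402.15870582 -330.42549936  157.        ]]
```

View pics/w13.png

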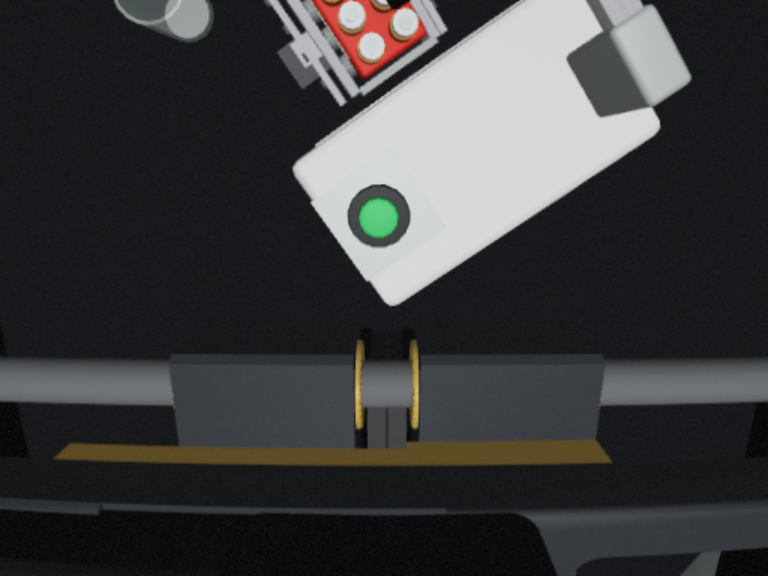

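View pics/s13.png

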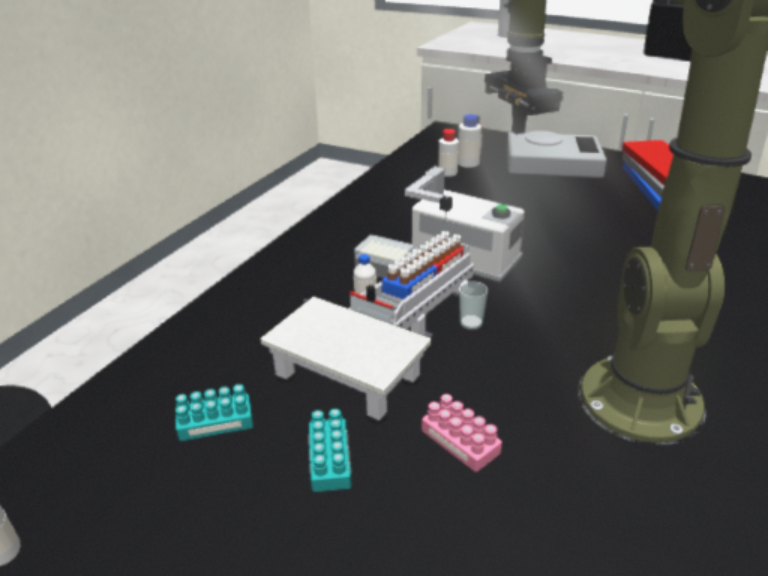

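Both trays are home, the gate looks shut, and the button is at (378,217) in the wrist view, or world (402,-331). Before pressing, I compare the gate position with the first picture.

Run:
```python
from h import *
a=cv2.imread("pics/scene0.png");b=cv2.imread("pics/sc13.png")
f=lambda i:cv2.resize(i[240:320,370:470],None,fx=4,fy=4,interpolation=cv2.INTER_CUBIC)
cv2.imwrite("pics/cmp.png",np.hstack([f(a),f(b)]))
for n in (a,b):
    r=n.astype(int);m=(r[...,2]>140)&(r[...,1]<80)&(r[...,0]<80);m[:, :380]=0;m[:,450:]=0;m[:240]=0;m[320:]=0
    ys,xs=np.nonzero(m);k=(xs<440);print(xs.min(),xs[k].max(),ys[k].min(),ys[k].max())
inc([(402,-331,175),(402,-331,151)],[51,51])
```

```text
393 424 251 288
392 422 250 286
[0.0328, -0.0051, 0.1551, 0.01, 0.0, 0.12]
[0.0328, -0.0051, 0.1791, 0.01, 0.0, 0.12]
```

View pics/cmp.png

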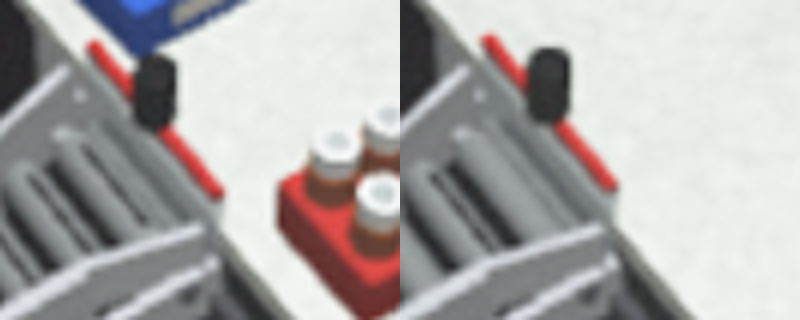

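The gate is slightly further shut than at the start: the strip ends sit about 2 px further towards closed. Pressing the button slowly.

Emit:
arm_command(increments=[[[0,0.033,-0.005,0.05,0,0,0],[0,0.033,-0.005,0.1,0,0,0],[0,0.033,-0.005,0.145,0,0,0],[0,0.033,-0.005,0.16,0,0,0],[0,0.033,-0.005,0.168,0,0,0],[0,0.033,-0.005,0.173,0,0,0],[0,0.033,-0.005,0.175,0,0,0],[0,0.033,-0.005,0.175,0,0,0]]])

```text
clock: 27.9
position: [402.4, -332.4, 156.4]
ee_rot: [[0.629, 0.777, 0.002], [0.777, -0.629, -0.002], [-0.0, 0.003, -1.0]]
contact_force: [0.5, 0.5, 2.2]
finger_gap: 0.4
```

Emit:
arm_command(increments=[[[0,0,0,0.002,0,0,0],[0,0,0,0.004,0,0,0],[0,0,0,0.005,0,0,0],[0,0,0,0.005,0,0,0]]])

```text
clock: 28.4
position: [402.5, -332.4, 153.2]
ee_rot: [[0.629, 0.777, 0.002], [0.777, -0.629, -0.003], [-0.001, 0.003, -1.0]]
contact_force: [-2.9, 2.6, 18.3]
finger_gap: 1.1
```

Force rose to 18 N at z 153, so the button is bottomed out. Retracting.

Emit:
arm_command(increments=[[[0,0,0,-0.02,0,0,0],[0,0,0,-0.07,0,0,0],[0,0,0,-0.12,0,0,0],[0,-0.02,0,-0.15,0,0,0],[0,-0.02,0,-0.15,0,0,0],[0,-0.02,0,-0.15,0,0,0]]])

```text
clock: 29.15
position: [388.7, -346.7, 298.7]
ee_rot: [[0.629, 0.777, -0.001], [0.777, -0.629, 0.002], [0.0, -0.002, -1.0]]
contact_force: [-0.3, 0.2, 0.1]
finger_gap: 0.2
```

Run:
```python
from h import *
cap("scene","sc14");s=manip.state();print(s["clock"],s["position"],s["contact_force"])
```

```text
29.2 [ 388.69836756 -346.35097287  298.35786665] [ 0.76651535  0.0726854  -0.24294653]
```

View pics/sc14.png

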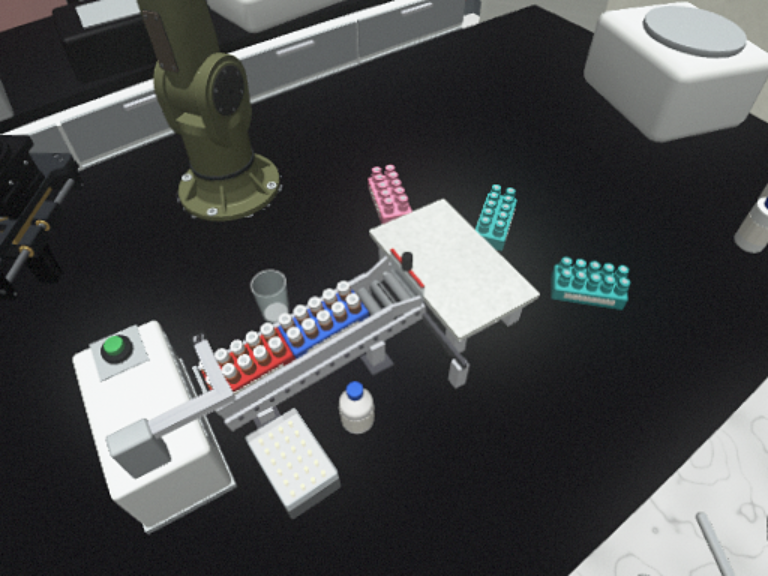

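Both trays are home and touching, the gate is shut at (407,265), the button is up at (117,348), and the bystanders sit at the same pixels as at the start.

Run:
```python
from workcell import manip
print(manip.job_done())
```

```text
the job is handed in; nothing more can be done
None
```

I did the whole job and handed it in at about 29 s of the 69 s allowed; the hand-in reports no verdict.

- **Gate open:** I gripped the knob and slid the gate open by 95 mm, without reaching its end stop.
- **Trays:** I gripped each tray by its rear and slid it to the lane's line. Then I pushed it from behind just onto the rollers, red first and then blue, and each ran down by itself.
- **Gate shut:** I slid it back until the force rose to about 5 N, which I took as the end stop. It ended about 3 mm further shut than at the start.
- **Start button:** I pressed it until the force rose to 18 N at z 153 mm, about its full 6 mm of travel, then backed off.

In the last picture red is at the stop with blue against it, the gate is across the lane's mouth and the button is up. The bottle, beaker and tip box show at the same pixels as at the start. I checked the end positions only by eye in the pictures and did not measure distances to the stop.

**Disagreements:** The scene and side cameras disagreed by about 10 mm on the tray positions, so I used the wrist view. There the deck and the gate put the lane's centre about 3 mm apart, and I steered for the gate's value. Part of that difference was the gate not being fully shut at the start. This caused no trouble.

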